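Work the tamping bar out of the half-covered box

ROBOT

A 7-joint arm with a two-finger parallel gripper is mounted at the origin on the work surface. World frame = base frame: x ahead of the robot, y to its left, z up, the work surface at z = 0. Lengths are in m, angles in degrees, forces in N, time in s.
With the tool pointing down it reaches from about 0.425 to 0.95 m from the base axis. Payload 4.7 kg.
Tool frame: the origin (TCP) lies midway between the tips of the shut fingers; the grasp point (between the pads) lies manip.grip_point_offset behind it (manip.grip_point_offset is the distance from the TCP to the grasp point, in m); z points along the fingers, y is the direction in which the jaws open and shut (so a half turn about z gives the same grasp; the last joint's range is limited). The gripper opens to 85 mm and grips with 20 to 120 N. Pads are 22 mm wide; open, the fingers measure 114 mm over their backs; the gripper's body (76 mm by 85 mm) begins 54 mm behind the grasp point. The pads swing forward as they close: fully open they stand 13 mm farther back than shut.
Start: joints at [73.115, 26.849, -2.785, 87.806, 1.381, 65.374, -4.715], TCP at [0.177, -0.651, 0.231] pointing down, gripper open.
Joint ranges: [-148.3, 148.3], [-19.14, 114.17], [-79.39, 73.82], [5.75, 140.21], [-59.74, 239.74], [12.07, 113.84], [-152.46, 152.46]. Speed limits (degrees/s): [147.25, 147.25, 180, 180, 180, 180, 180].

INTERFACE

Orientations are given as [roll, pitch, yaw] about the fixed x, y, z axes, in that order (R = Rz(yaw) Ry(pitch) Rx(roll)).
In Python, from plant import sensors, viewer, job, manip gives the robot as it stands.
- The arm moves only by the shell command python3 -m pendant 'ROWS' [FORCE]. ROWS is JSON, a list that holds one entry, the list of rows, each a list of 7 numbers: the shift along the world's x, y, z in mm, then the turn, a rotation vector about the world's x, y, z in degrees, then the finger opening in mm, from 0 to 85.4. In form: [[[x, y, z, rx, ry, rz, hand], ...]]. A call has 1 to 8 rows; each row is the pose to reach, as a shift and turn from the pose commanded when the call began; what a row does not reach only later rows make up. A row lasts 1/12 s, in which the tool goes at most 41.7 mm and 7.16 degrees, less where a joint would pass 70% of its speed; a pose out of reach is approached as far as the arm can. A call with a gripper value outside its range is refused whole. The fingers move at their own pace and stop on an object; FORCE is the grip in N (left out, the last holds). Time passes only in rows, so rows that repeat a pose let the fingers close. It gives the time, the measured TCP pose, the force and the opening at its end, in the units of the state.
- sensors.get_state(): the state, without advancing time (a new reading comes with each control period).
- viewer.grab_frame(name): name is "scene" or "top"; returns a dict with "frame" (400x640x3 uint8, blue, green, red), "z_map" (400x640 float32, m along the optical axis (not along the pixel's ray), 0 where there is no reading), "K" (3x3 intrinsics, pixels), "extrinsics" (4x4, takes a point from world to camera coordinates). Camera axes: x right, y up, looking along -z (the intrinsics and any distortion apply to the point x, -y, -z); pixel columns grow to the right and rows downward; lengths in m; the calibration is good to about 2 mm. A picture is of the moment at which its call begins.
- job.job_done(): hands the job in, once; it reports no verdict.
The state is a dict: "t": time; "q": joint angles; "qd": joint speeds; "joint_torque": joint torques, N m; "ee_pos": TCP position; "eef_rot": TCP orientation; "wrist_force": force on the tool from outside, world axes, zero at the start; "ft_torque": the same for the moment, N m; "finger_gap": finger opening in m.
Only numpy, scipy, OpenCV 4.12 (cv2) and the standard library are available. Lean on these libraries where they do the work, as an engineer would, in place of code of your own. Each camera call takes 0.05 s, during which the arm holds its last target. There are 200 camera calls.

TASK

Move the batten that lies across the opening of the wooden box onto the narrow raised ledge: lay it lengthwise along the ledge and let go. Then work the tamping bar out of the box (it is longer than the opening: slide it back under the deep cover and tilt it out far end first) and finish while still holding it in the gripper, level, over the middle of the empty cell tray, lengthwise with the tray and clear of it. Do not knock over any of the pots or the bottle.

Things in the scene. Friction and masses are not known exactly. Their poses are not given: they have to be found in the camera images.
- box: Fixed plywood box, 370 x 190 x 81 mm, with an 8 mm top deck that has one opening. Origin: centre of underside; x along its length, away from the robot (within 12 deg), y across, z up. Inside: x -175 to 175, y -85 to 85, floor z 5, deck underside z 73, deck top z 81. Box and tray stand left and right, either way round.
- opening (a point): Centre of the opening in the box's deck, at the deck's top (box x 37.5, y 0, z 81). Opening: 215 mm along box x (-70 to 145) by 150 mm across (y -75 to 75). Beyond its -x edge (towards the robot) is the deep covered end, 105 mm deep; beyond its +x edge a short lip, 30 mm deep to the wall.
- bar: Tamping bar, loose, dark wood, 0.09 to 0.18 kg: bar 280 x 24 x 24 mm with an upright grip block 50 (along x) x 24 x 38 on the middle of its top (62 high in all). Origin: middle of underside; x lengthwise, z up. It lies flat on the box floor, along box x within 3 deg, near mid-width; +x end 10 to 25 mm under the short lip, -x end 40 to 55 mm under the deep cover; grip block shows in the opening.
- bar_end_far (a point): Middle of the bottom edge of the bar's +x end (140 mm from the bar's origin).
- bar_end_near (a point): Middle of the bottom edge of the bar's -x end (140 mm from the bar's origin).
- batten: Spacing batten, loose, straight mid-brown wood strip 230 x 40 x 20 mm (20 high), about 0.11 kg, with thin dark graduation lines across its top. Origin: middle of the underside; x along its length, z up. It lies across the box's opening on the deck, its length roughly along the box's y, beyond the bar's grip block and about 80 mm to +x of the box's origin.
- ledge: Fixed narrow raised ledge: a steel rail 260 x 26 mm (narrower than the batten) on two narrower feet, its flat top at z = 70 mm. Origin: centre of its footprint at table height; x along its length (away from the robot, within 12 degrees), y across. It stands between the box and the tray.
- tray: Fixed empty black cell tray, 312 x 202 mm over the rim, 50 mm high. Origin: centre of the underside; x along its length (away from the robot within 15 degrees), y across, z up.
- pot1: Small potted plant, terracotta, 62 mm across, 55 mm high without the leaves, between robot and ledge. Origin: centre of the underside. Bystander.
- pot2: Small potted plant, black pot 60 mm across, 60 mm high, beyond the ledge. Origin: centre of the underside. Bystander.
- pot3: Potted plant, black pot 84 mm across, 80 mm high, at the far left. Origin: centre of the underside. Bystander.
- pot4: Potted plant, terracotta pot 76 mm across, 70 mm high, at the far left. Origin: centre of the underside. Bystander.
- pot5: Potted plant, black pot 84 mm across, 80 mm high, at the far right. Origin: centre of the underside. Bystander.
- spray: White bottle 64 mm across, 150 mm high, at the far right. Origin: centre of the underside. Bystander.

How it is judged (in metres and radians):
On the way, in this order (a step that is already met when the one before it is completed fails the run):
1. the batten lies along the ledge, let go (height (world z) of batten between 0.066 and 0.075 m and angle between batten's own z axis and vertical below 0.1 rad and angle between the x axis of batten and the x axis of ledge, either way round below 0.3 rad and y of batten in the frame of ledge between -0.014 and 0.014 m and x of batten in the frame of ledge between -0.08 and 0.08 m and contact force between batten and ledge above 0.15 N and contact force between the fingers and batten below 0.05 N and linear speed of batten below 0.02 m/s), for 0.2 s.
2. the whole bar is out of the box, held above its deck (height (world z) of each of bar_end_far, bar_end_near above 0.095 m and contact force between the fingers and bar above 0.5 N), for 0.1 s.
At the end, for the whole second after the job is handed in: Bar gripped and still, both ends 70 mm or more above the table, level within 12 deg, along the tray within 14 deg, its middle within 50 mm along and 40 mm across of the tray's middle, touching nothing else; batten flat on the ledge, along it within 17 deg, 80 mm along and 14 mm across (height (world z) of batten between 0.066 and 0.075 m and angle between batten's own z axis and vertical below 0.1 rad and angle between the x axis of batten and the x axis of ledge, either way round below 0.3 rad and y of batten in the frame of ledge between -0.014 and 0.014 m and x of batten in the frame of ledge between -0.08 and 0.08 m and contact force between batten and ledge above 0.15 N and contact force between the fingers and bar above 0.5 N and height (world z) of each of bar_end_far, bar_end_near above 0.07 m and angle between bar's own z axis and vertical below 0.22 rad and angle between the x axis of bar and the x axis of tray, either way round below 0.25 rad and x of bar in the frame of tray between -0.05 and 0.05 m and y of bar in the frame of tray between -0.04 and 0.04 m and linear speed of bar below 0.03 m/s and contact force between bar and tray below 0.1 N and contact force between bar and box below 0.1 N and contact force between bar and ledge below 0.1 N and contact force between bar and batten below 0.1 N); the arm keeps its last pose, push and grip.
It fails at once if a pot or the bottle is knocked over (angle between any of pot1, pot2, pot3, pot4, pot5, spray's own z axis and vertical above 0.7 rad).
It also fails if it takes over 67 s, if anything falls off the work surface, if the arm or the gripper's body presses on something with over 40 N, if the wrist force passes 120 N, or if a joint passes its speed limit or range.

## Working session

There is one attempt and no reset: what is moved stays moved. The work goes in short steps, Python scripts to look and compute and a shell command to move; the robot and the scene stay as the last step left them, time stands still between calls to the robot, and variables do not carry over. Pictures are saved under pics/ and viewed, about 8 in all and at most 12, crops included, and the job is handed in when it is done.

```bash
mkdir -p pics
cat > h.py <<'E'
import numpy as np,cv2
from plant import sensors,viewer,job,manip
def grab(n):
    f=viewer.grab_frame(n); np.savez('/tmp/%s.npz'%n,**{k:np.array(v) for k,v in f.items()}); return f
def load(n): return dict(np.load('/tmp/%s.npz'%n))
def pts(f):
    K,E,z=f['K'],f['extrinsics'],f['z_map']
    v,u=np.mgrid[0:400,0:640]
    c=np.stack([(u-K[0,2])/K[0,0]*z,-(v-K[1,2])/K[1,1]*z,-z],-1)
    T=np.linalg.inv(E); return c@T[:3,:3].T+T[:3,3]
E
python3 - <<'E'
from h import *
print(sensors.get_state(),manip.grip_point_offset)
for n in('top','scene'):
    f=grab(n);cv2.imwrite('pics/%s0.png'%n,f['frame']);print(f['K'],f['extrinsics'],[k for k in f])
E
```

```text
{'t': 0.0, 'q': array([73.11436683, 26.89849819, -2.78393153, 87.87627711,  1.38224381,
       65.37288625, -4.71607288]), 'qd': array([-0.06724737, -0.04477891,  0.03066333,  0.04011231,  0.01589511,
        0.00860281, -0.01771523]), 'joint_torque': array([-6.80099547e-04, -5.10305750e+01, -4.65749949e-02, -2.37713081e+01,
        1.07539757e-02,  7.60860101e-03,  7.69773045e-07]), 'ee_pos': array([ 0.17715975, -0.6507202 ,  0.2302285 ]), 'eef_rot': array([-1.79886082e+02,  5.64074092e-03,  1.52312942e+01]), 'wrist_force': array([-0.72471451,  0.46846513,  0.15495485]), 'ft_torque': array([-0.0326421 ,  0.01639997,  0.01954204]), 'finger_gap': 0.08536883511030278} 0.0187
[[508.23240021   0.         331.59775304]
 [  0.         508.23240021 192.81643217]
 [  0.           0.           1.        ]] [[-1.62595290e-02 -9.99855395e-01  4.98154763e-03  1.24695015e-04]
 [ 9.80031856e-01 -1.49492879e-02  1.98277787e-01 -6.00908943e-01]
 [-1.98174645e-01  8.10597881e-03  9.80133207e-01 -1.36795748e+00]
 [ 0.00000000e+00  0.00000000e+00  0.00000000e+00  1.00000000e+00]] ['frame', 'z_map', 'K', 'extrinsics']
[[476.82875895   0.         316.46447449]
 [  0.         476.82875895 198.42482222]
 [  0.           0.           1.        ]] [[ 0.81263533  0.58269112 -0.00974121 -0.46719871]
 [-0.48544372  0.68607093  0.54189582  0.23519028]
 [ 0.32244104 -0.43563488  0.84038921 -1.66504707]
 [ 0.          0.          0.          1.        ]] ['frame', 'z_map', 'K', 'extrinsics']
```

View pics/top0.png

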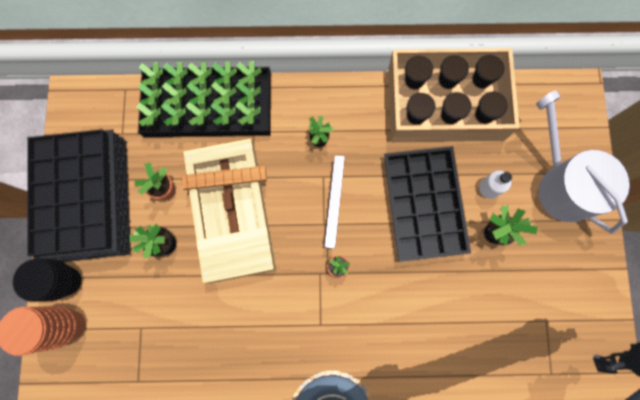

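View pics/scene0.png

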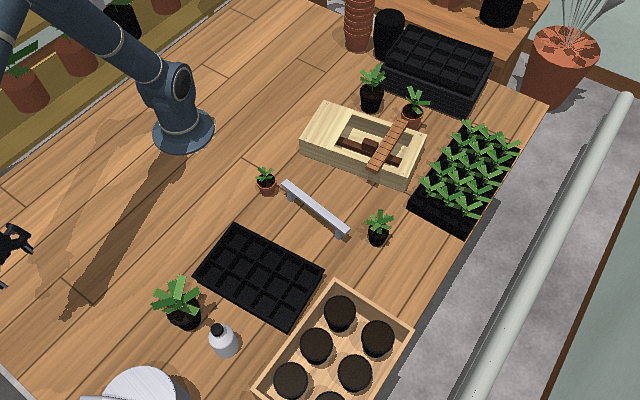

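The top view shows the box at left (columns 184–272, rows 140–282), the batten at about (225,177) and the bar grip at about (228,197). It also shows the ledge from (338,157) to (330,247) and the tray at about (427,204). In the scene view the batten's far-left end overhangs the deck. Next I'll measure by height bands.

```bash
cat > m.py <<'E'
from h import *
def rect(P,name,u0,u1,v0,v1,z0,z1):
    m=np.zeros((400,640),bool);m[v0:v1,u0:u1]=1
    m&=(P[...,2]>z0)&(P[...,2]<z1)
    n,l,s,c=cv2.connectedComponentsWithStats(m.astype(np.uint8))
    m=l==1+np.argmax(s[1:,4])
    q=P[m];(cx,cy),(w,h),a=cv2.minAreaRect(q[:,:2].astype(np.float32)*1000)
    b=cv2.boxPoints(((cx,cy),(w,h),a));e=b[1]-b[0] if np.linalg.norm(b[1]-b[0])>np.linalg.norm(b[2]-b[1]) else b[2]-b[1]
    yaw=(np.degrees(np.arctan2(e[1],e[0]))+90)%180-90
    print(name,'c',np.round([cx,cy],1),'size',np.round([w,h],1),'yaw',round(yaw,1),'z',round(np.median(q[:,2])*1000,1),len(q))
if __name__=='__main__':
    P=pts(load('top'))
    rect(P,'deck',175,285,130,290,.074,.09)
    rect(P,'batten',175,285,155,195,.093,.112)
    rect(P,'grip',205,250,185,225,.055,.074)
    rect(P,'bar',205,250,155,240,.022,.04)
    rect(P,'ledge',318,350,150,255,.062,.08)
    rect(P,'tray',380,475,140,270,.043,.06)
    rect(P,'pot1',320,355,250,280,.03,.15)
    rect(P,'pot2',300,335,112,150,.03,.15)
    for n,u,v in(('pot3',158,242),('pot4',160,185)): print(n,P[v,u])
E
python3 m.py
```

```text
deck c [501.9 272.8] size [259.6 200.9] yaw 10.0 z 81.9 3781
batten c [642.6 287.6] size [ 42.4 230.7] yaw -84.4 z 101.9 1234
grip c [584.1 283.3] size [51.3 24.3] yaw 9.9 z 67.6 168
bar c [544.5 276.6] size [97.8 25.4] yaw 10.1 z 30.4 215
ledge c [577.8 -16.1] size [ 26.  260.1] yaw -7.1 z 70.6 856
tray c [ 573.6 -276.1] size [313.2 204. ] yaw 5.7 z 50.6 1399
pot1 c [396.7 -23.2] size [58.1 59.8] yaw -47.0 z 60.6 404
pot2 c [773.6  20.2] size [70.2 66.6] yaw 4.8 z 103.2 507
pot3 [0.46115034 0.44302516 0.14223579]
pot4 [0.62848514 0.46985959 0.06980583]
```

```bash
python3 -m pendant '[[[32,25,5,0,0,5,85],[64,50,10,0,0,10,85],[96,75,15,0,0,15,85],[128,100,20,0,0,20,85],[160,125,25,0,0,25,85],[192,150,30,0,0,30,80],[224,175,30,0,0,35,75],[256,200,30,0,0,40,70]]]'
python3 -m pendant '[[[25,32,0,0,0,5,65],[50,64,0,0,0,10,62],[75,96,0,0,0,15,62],[100,128,0,0,0,20,62],[125,160,0,0,0,25,62],[150,192,0,0,0,30,62],[175,224,0,0,0,35,62],[190,250,0,0,0,40,62]]]'
python3 -m pendant '[[[3,37,0,0,0,0,62],[6,74,0,0,0,0,62],[9,111,0,0,0,0,62],[12,148,0,0,0,0,62],[15,185,0,0,0,0,62],[17,222,0,0,0,0,62],[18,259,0,0,0,0,62],[19,290,0,0,0,0,62]]]'
```

```text
t: 0.77
ee_pos: [0.4346, -0.4498, 0.2615]
eef_rot: [180.0, 0.0, 55.5]
wrist_force: [0.1, -1.4, -0.1]
finger_gap: 0.0701
t: 1.43
ee_pos: [0.6252, -0.1976, 0.2609]
eef_rot: [180.0, -0.1, 95.6]
wrist_force: [-0.1, -0.0, 0.4]
finger_gap: 0.062
t: 2.1
ee_pos: [0.6416, 0.0918, 0.2609]
eef_rot: [-180.0, -0.1, 95.3]
wrist_force: [0.6, 1.1, -0.2]
finger_gap: 0.062
```

```bash
python3 -m pendant '[[[0,35,0,0,0,0,62],[0,70,0,0,0,0,62],[0,105,0,0,0,0,62],[0,140,0,0,0,0,62],[0,170,-20,0,0,0,62],[1,190,-45,0,0,0,62],[1,196,-75,0,0,0,62],[1,196,-100,0,0,0,62]]]'
python3 - <<'E'
from h import *
from m import rect
s=sensors.get_state();print(s['ee_pos'],s['eef_rot'])
f=grab('scene');cv2.imwrite('pics/s1.png',cv2.resize(f['frame'][40:220,270:510],None,fx=3,fy=3))
E
```

```text
t: 2.77
ee_pos: [0.6415, 0.288, 0.1591]
eef_rot: [-179.9, -0.1, 95.5]
wrist_force: [-0.4, -0.7, -0.7]
finger_gap: 0.0618
[0.64151679 0.28803948 0.15909513] [-1.79898875e+02 -7.61820126e-02  9.54984886e+01]
```

View pics/s1.png

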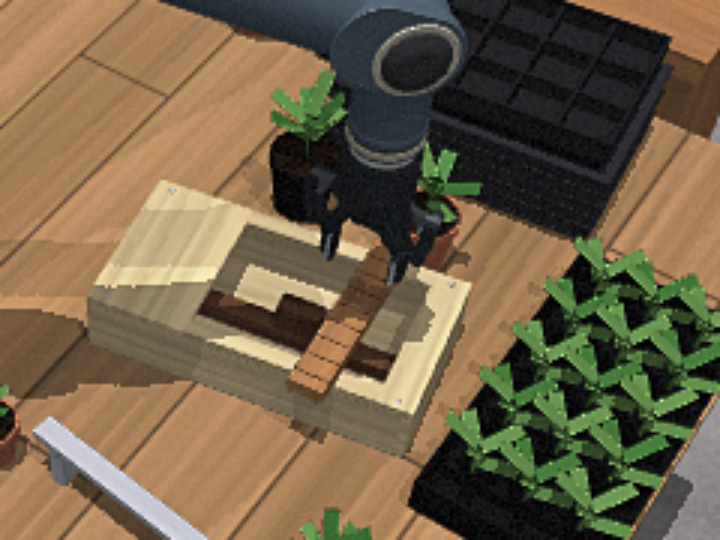

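The picture shows the jaws straddling the batten from above at about (365,260), with the bar and its grip block clear at (300,320). I'll descend and grip.

```bash
python3 -m pendant '[[[0,0,-25,0,0,0,62],[0,0,-50,0,0,0,62],[0,0,-70,0,0,0,62],[0,0,-82,0,0,0,62],[0,0,-89,0,0,0,62],[0,0,-89,0,0,0,62],[0,0,-89,0,0,0,38],[0,0,-89,0,0,0,30]]]' 50
python3 -m pendant '[[[0,0,0,0,0,0,25],[0,0,0,0,0,0,25],[0,0,0,0,0,0,25],[0,0,0,0,0,0,25],[0,0,0,0,0,0,25],[0,0,0,0,0,0,25]]]' 50
```

```text
t: 3.48
ee_pos: [0.6442, 0.2853, 0.0742]
eef_rot: [179.9, -0.1, 95.2]
wrist_force: [-2.7, -3.7, 23.9]
finger_gap: 0.0394
t: 3.98
ee_pos: [0.6443, 0.2854, 0.0742]
eef_rot: [179.8, -0.1, 95.2]
wrist_force: [1.4, 0.4, 6.4]
finger_gap: 0.039
```

```bash
python3 -m pendant '[[[0,0,10,0,0,0,25],[0,0,25,0,0,0,25],[0,0,50,0,0,0,25],[0,0,75,0,0,0,25],[0,0,100,0,0,0,25],[0,-10,120,0,0,0,25],[0,-25,130,0,0,4,25],[0,-45,130,0,0,8,25]]]'
python3 -m pendant '[[[-8,-30,0,0,0,6,25],[-16,-60,0,0,0,12,25],[-24,-90,0,0,0,18,25],[-32,-120,0,0,0,24,25],[-40,-150,0,0,0,30,25],[-48,-180,0,0,0,36,25],[-56,-210,0,0,0,42,25],[-60,-230,0,0,0,47,25]]]'
python3 -m pendant '[[[-2,-10,0,0,0,5,25],[-4,-18,0,0,0,10,25],[-5,-25,0,0,0,15,25],[-5,-26,0,0,0,19,25],[-5,-26,0,0,0,22.5,25],[-5,-26,0,0,0,22.5,25],[-5,-26,0,0,0,22.5,25]]]'
python3 - <<'E'
from h import *
from m import rect
s=sensors.get_state();print(s['ee_pos'],s['eef_rot'],s['finger_gap'])
f=grab('top');P=pts(f)
rect(P,'all',280,380,130,270,.17,.24)
cv2.imwrite('pics/t2.png',cv2.resize(f['frame'][100:300,240:420],None,fx=3,fy=3))
f=grab('scene');cv2.imwrite('pics/s2.png',cv2.resize(f['frame'][100:280,220:460],None,fx=3,fy=3))
E
```

```text
t: 4.65
ee_pos: [0.644, 0.2424, 0.2073]
eef_rot: [179.6, -0.1, 103.6]
wrist_force: [0.3, -0.4, -0.7]
finger_gap: 0.0393
t: 5.32
ee_pos: [0.5823, 0.006, 0.2031]
eef_rot: [-179.9, 0.1, 150.3]
wrist_force: [-0.3, -0.0, -0.4]
finger_gap: 0.0394
t: 5.9
ee_pos: [0.5783, -0.0164, 0.203]
eef_rot: [-180.0, 0.0, 172.6]
wrist_force: [0.2, 0.4, -2.1]
finger_gap: 0.0391
[ 0.57831974 -0.01637238  0.20302622] [-1.79992130e+02  2.88767276e-02  1.72633194e+02] 0.0391496128380134
all c [515.5  -6.9] size [ 42.2 109.1] yaw -3.5 z 230.4 606
```

View pics/t2.png

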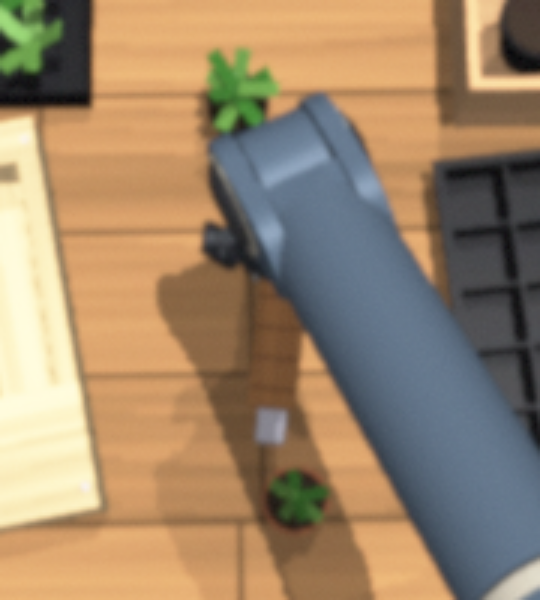

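The top crop shows the batten held in line with the ledge. Its near end is at about (275,395), directly over the ledge end at (270,425). I'll lower it.

```bash
python3 -m pendant '[[[0,0,-30,0,0,0,25],[0,0,-60,0,0,0,25],[0,0,-90,0,0,0,25],[0,0,-115,0,0,0,25],[0,0,-125,0,0,0,25],[0,0,-132,0,0,0,25],[0,0,-135,0,0,0,25],[0,0,-135,0,0,0,25]]]'
python3 -m pendant '[[[0,0,-1,0,0,0,25],[0,0,-2,0,0,0,25],[0,0,-3,0,0,0,25],[0,0,-4,0,0,0,25],[0,0,-4,0,0,0,25]]]'
```

```text
t: 6.67
ee_pos: [0.579, -0.016, 0.0679]
eef_rot: [180.0, 0.1, 172.7]
wrist_force: [0.4, -0.8, -1.1]
finger_gap: 0.0393
t: 7.08
ee_pos: [0.5784, -0.0164, 0.0635]
eef_rot: [-180.0, 0.0, 172.7]
wrist_force: [0.4, -0.8, -1.4]
finger_gap: 0.0391
```

```bash
python3 -m pendant '[[[0,0,-0.7,0,0,0,25],[0,0,-1.4,0,0,0,25],[0,0,-1.4,0,0,0,25]]]'
python3 - <<'E'
from h import *
f=grab('scene');cv2.imwrite('pics/s3.png',cv2.resize(f['frame'][130:270,240:400],None,fx=4,fy=4))
E
```

```text
t: 7.33
ee_pos: [0.5785, -0.0164, 0.0632]
eef_rot: [-179.9, 0.0, 172.7]
wrist_force: [-3.1, -1.3, 8.6]
finger_gap: 0.0392
```

View pics/s3.png

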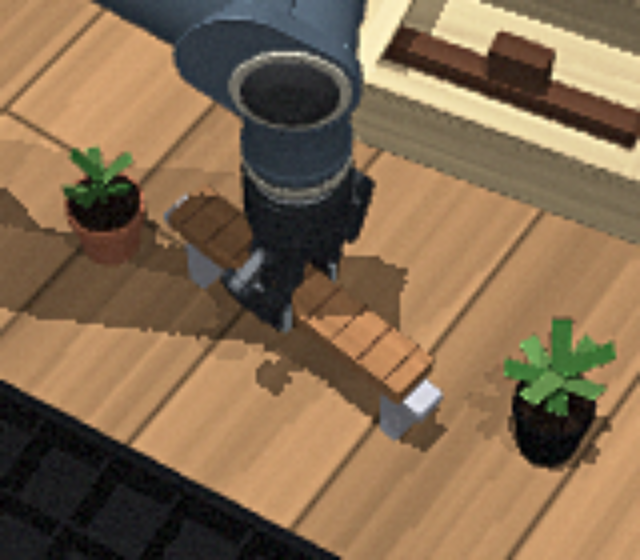

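The picture shows the batten flat along the ledge from (200,215) to (420,375), with the contact force confirmed at 8.6 N. I'll release it.

```bash
python3 -m pendant '[[[0,0,0,0,0,0,42],[0,0,0,0,0,0,46],[0,0,0,0,0,0,52],[0,0,0,0,0,0,58],[0,0,0,0,0,0,64],[0,0,0,0,0,0,66],[0,0,0,0,0,0,66],[0,0,0,0,0,0,66]]]'
python3 -m pendant '[[[0,0,10,0,0,0,66],[0,0,25,0,0,0,66],[0,0,50,0,0,0,66],[0,0,80,0,0,0,66],[0,0,110,0,0,0,66],[0,20,140,0,0,0,66],[0,50,160,0,0,4,66],[0,85,160,0,0,8,66]]]'
python3 -m pendant '[[[0,37,0,0,0,4,66],[0,74,0,0,0,9,66],[0,111,0,0,0,9,66],[0,148,0,0,0,9,66],[0,175,0,0,0,9,66],[0,175,0,0,0,9,66]]]'
python3 - <<'E'
from h import *
from m import rect
f=grab('top');P=pts(f)
rect(P,'batten',318,355,140,255,.08,.1)
rect(P,'ledge',318,355,140,255,.062,.08)
rect(P,'grip',205,250,180,225,.055,.074)
rect(P,'bar',205,250,150,192,.022,.04)
rect(P,'deck',175,285,130,290,.074,.09)
cv2.imwrite('pics/t4.png',cv2.resize(f['frame'][120:300,160:360],None,fx=3,fy=3))
E
```

```text
t: 8.05
ee_pos: [0.5783, -0.0163, 0.0619]
eef_rot: [180.0, -0.0, 172.7]
wrist_force: [-0.1, -0.0, -0.1]
finger_gap: 0.0661
t: 8.72
ee_pos: [0.5814, 0.069, 0.2286]
eef_rot: [-180.0, 0.6, -179.3]
wrist_force: [1.8, 2.2, 0.1]
finger_gap: 0.0659
t: 9.22
ee_pos: [0.5759, 0.2519, 0.2246]
eef_rot: [179.6, 0.1, -169.7]
wrist_force: [-0.3, 0.8, 0.0]
finger_gap: 0.0661
batten c [590.1 -17.2] size [ 40. 205.] yaw -6.7 z 91.0 1011
ledge c [700.5 -31.7] size [23.7 12.7] yaw 83.4 z 72.1 32
grip c [558.3 288.8] size [1.9 0. ] yaw -59.7 z 66.4 2Traceback (most recent call last):
  File "<stdin>", line 7, in <module>
  File "m.py", line 6, in rect
    m=l==1+np.argmax(s[1:,4])
           ~~~~~~~~~^^^^^^^^^
    return _wrapfunc(a, 'argmax', axis=axis, out=out, **kwds)
    return bound(*args, **kwds)
ValueError: attempt to get argmax of an empty sequence
```

Run:
```python
from h import *
from m import rect
f=grab('scene');P=pts(f);a=f['frame']
cv2.imwrite('pics/s4.png',cv2.resize(a[80:220,290:440],None,fx=4,fy=4))
rect(P,'gripz',340,410,110,180,.058,.074)
m=(P[...,2]>.022)&(P[...,2]<.036);m[:110]=0;m[190:]=0;m[:,:325]=0;m[:,430:]=0
v,u=np.where(m);print(len(v),P[m][:,:2].min(0),P[m][:,:2].max(0))
rect(P,'bar',325,430,110,190,.022,.036)
rect(P,'deck',290,440,90,200,.076,.09)
```

```text
gripz c [645.5 199. ] size [216.7  10. ] yaw 9.8 z 66.2 207
855 [0.45944245 0.16811168] [0.79753973 0.47428133]
bar c [585.3 283.5] size [221.7  31.7] yaw 9.1 z 29.6 392
deck c [558.9 278.5] size [371.  196.8] yaw 10.2 z 82.3 2936
```

View pics/s4.png

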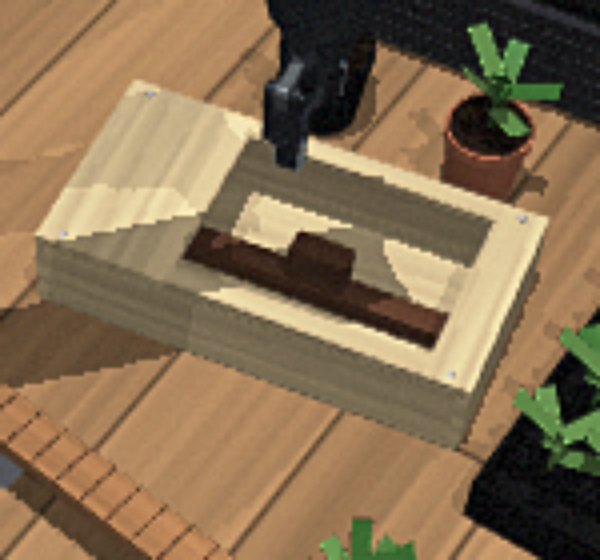

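The crop shows the bar still on the floor, with its block top at about (325,245) in the crop, i.e. pixel (371,141). The bar runs from (190,250) to (440,325).

Run:
```python
from h import *
from m import rect
P=pts(load('scene'))
rect(P,'grip',360,382,136,152,.061,.073)
```

```text
grip c [587.2 280.8] size [49.7 32. ] yaw 11.4 z 67.9 106
```

```bash
python3 -m pendant '[[[5,15,-10,0,0,0,66],[9.5,30,-40,0,0,0,66],[9.5,30,-75,0,0,0,66],[9.5,30,-110,0,0,0,66],[9.5,30,-140,0,0,0,66],[9.5,30,-165,0,0,0,66],[9.5,30,-182,0,0,0,66],[9.5,30,-188,0,0,0,66]]]'
python3 -m pendant '[[[0,0,-2,0,0,0,60],[0,0,-2,0,0,0,45],[0,0,-2,0,0,0,30],[0,0,-2,0,0,0,22],[0,0,-2,0,0,0,15],[0,0,-2,0,0,0,10],[0,0,-2,0,0,0,10],[0,0,-2,0,0,0,10]]]' 80
python3 -c "
from h import *
print(sensors.get_state())"
```

```text
t: 9.98
ee_pos: [0.5875, 0.2708, 0.0315]
eef_rot: [-179.9, -0.2, -170.4]
wrist_force: [-0.8, -0.4, 0.7]
finger_gap: 0.0658
t: 10.65
ee_pos: [0.5889, 0.2748, 0.0342]
eef_rot: [179.9, 0.2, -170.3]
wrist_force: [-0.4, 0.6, 6.4]
finger_gap: 0.0228
{'t': 10.65, 'q': array([  2.39310683,  45.80296074, -46.67466486,  98.62399953,
        40.41214415,  53.60191224,  38.98469639]), 'qd': array([-0.07760304,  0.00235761,  0.05377283, -0.03761234,  0.02968486,
       -0.09549706, -0.04319093]), 'joint_torque': array([ 3.08555346e-01, -4.97163320e+01, -1.12206826e+01, -1.45044959e+01,
        1.27418996e-01, -4.13505861e-02,  1.34112843e-02]), 'ee_pos': array([0.58893762, 0.27484015, 0.03418591]), 'eef_rot': array([ 179.93040303,    0.19576597, -170.26191333]), 'wrist_force': array([-0.41023031,  0.63413383,  6.35992573]), 'ft_torque': array([ 0.04937582,  0.14406487, -0.00242038]), 'finger_gap': 0.022849026896100803}
```

```bash
python3 -m pendant '[[[0,0,2,0,0,0,10],[0,0,4,0,0,0,10],[-6,-1,4,0,0,0,10],[-13,-2.3,4,0,0,0,10],[-20,-3.5,4,0,0,0,10],[-27,-4.7,4,0,0,0,10],[-32.5,-5.7,4,0,0,0,10],[-32.5,-5.7,4,0,0,0,10]]]'
python3 - <<'E'
from h import *
from m import rect
s=sensors.get_state();print(s['ee_pos'],s['wrist_force'],s['ft_torque'])
f=grab('scene')
cv2.imwrite('pics/s5.png',cv2.resize(f['frame'][60:210,290:440],None,fx=4,fy=4))
E
```

```text
t: 11.32
ee_pos: [0.5535, 0.2677, 0.0358]
eef_rot: [-180.0, -0.1, -170.2]
wrist_force: [0.3, -1.2, -1.8]
finger_gap: 0.0226
[0.55346575 0.26772064 0.03578276] [ 0.34573754 -1.18207803 -1.82189825] [ 0.02406253 -0.02959874 -0.04693227]
```

View pics/s5.png

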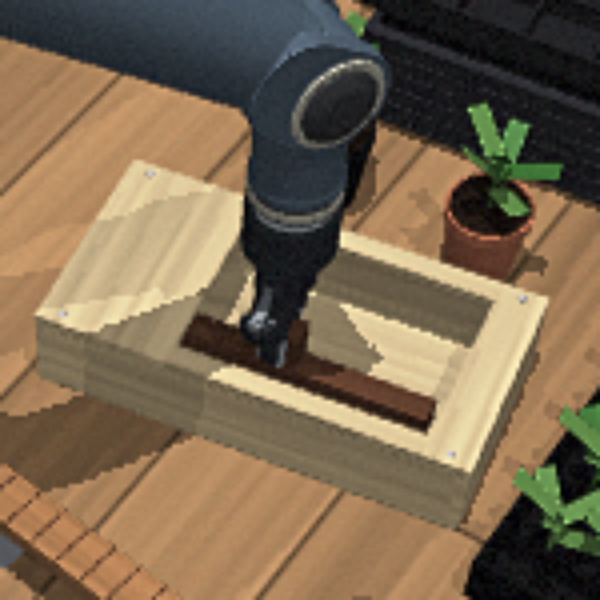

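The bar is gripped and has slid back. Its far end is now visible inside the opening at about (435,415), clear of the lip. I'll tilt it.

```bash
python3 -m pendant '[[[-1.4,-0.2,8,0.4,-2.5,0,10],[-3,-0.5,14.4,0.9,-4.9,0,10],[-5,-0.9,20.5,1.3,-7.4,0,10],[-7.1,-1.2,26.5,1.7,-9.8,0,10],[-9.6,-1.7,32.4,2.2,-12.3,0,10],[-9.6,-1.7,32.4,2.2,-12.3,0,10]]]'
python3 - <<'E'
from h import *
s=sensors.get_state();print(s['wrist_force'],s['ft_torque'],s['q'])
E
```

```text
t: 11.87
ee_pos: [0.5441, 0.2666, 0.0693]
eef_rot: [180.0, 12.6, -170.1]
wrist_force: [0.3, -0.4, -1.5]
finger_gap: 0.0227
[ 0.30703052 -0.44650671 -1.50876079] [-0.0810519   0.39060357  0.07464992] [  1.2155685   34.29663134 -44.64349091 112.71587905  48.70336634
  39.72144075  26.25887135]
```

```bash
python3 -m pendant '[[[-2.7,-0.5,5.7,0.4,-2.5,0,10],[-5.6,-1,11.4,0.9,-4.9,0,10],[-8.8,-1.5,16.9,1.3,-7.4,0,10],[-8.8,-1.5,16.9,1.3,-7.4,0,10],[-8.8,-1.5,16.9,1.3,-7.4,0,10]]]'
python3 - <<'E'
from h import *
s=sensors.get_state();print(s['wrist_force'],s['ft_torque'],s['q'])
f=grab('scene')
cv2.imwrite('pics/s6.png',cv2.resize(f['frame'][60:210,290:440],None,fx=4,fy=4))
E
```

```text
t: 12.28
ee_pos: [0.5372, 0.265, 0.0854]
eef_rot: [179.9, 20.0, -170.2]
wrist_force: [1.0, -0.1, -1.4]
finger_gap: 0.0229
[ 1.01811544 -0.09892318 -1.38973523] [-0.0752077   0.44306478  0.02240789] [ -2.20836666  29.03263341 -40.67906301 118.25276025  57.03903704
  32.83427051  15.95234009]
```

View pics/s6.png

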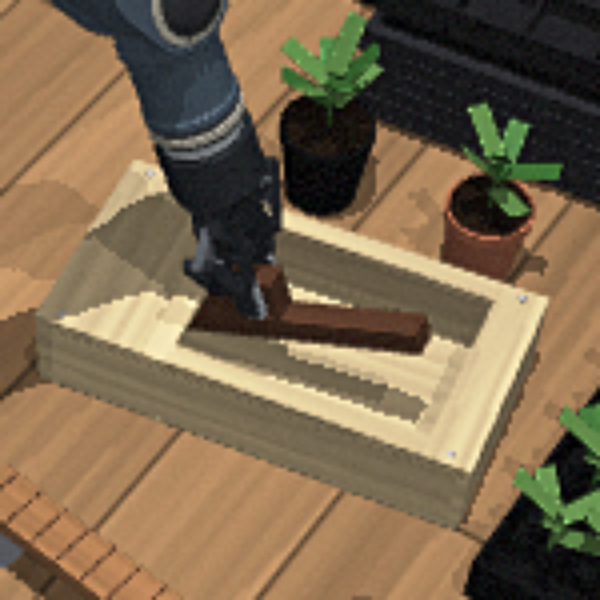

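The far end is tilted up and out at about (425,330), and the near end is still under the cover. I'll slide it out along its own axis.

```bash
python3 -m pendant '[[[11.5,2,4.3,0,0,0,10],[23,4,8.6,0,0,0,10],[34.5,6,12.8,0,0,0,10],[46,8.1,17,0,0,0,10],[57.5,10.2,21.3,0,0,0,10],[69,12.2,25.6,0,0,0,10],[81,14.3,30,0,0,0,10],[95,16.7,35.5,0,0,0,10]]]'
python3 -m pendant '[[[0,0,0,0,0,0,10],[0,0,10,0,0,0,10],[0,0,25,0,0,0,10],[0,0,45,0,0,0,10],[0,0,70,0,0,0,10],[0,0,95,0,0,0,10],[0,0,120,0,0,0,10],[0,0,135,0,0,0,10]]]'
python3 - <<'E'
from h import *
s=sensors.get_state();print(s['wrist_force'],s['ft_torque'],s['q'])
E
```

```text
t: 13.0
ee_pos: [0.6331, 0.281, 0.1199]
eef_rot: [179.8, 19.8, -170.4]
wrist_force: [0.7, -0.0, -1.9]
finger_gap: 0.0229
t: 13.67
ee_pos: [0.6318, 0.2824, 0.2588]
eef_rot: [179.8, 20.1, -170.3]
wrist_force: [0.0, 0.5, -0.8]
finger_gap: 0.023
[ 0.01513512  0.4855016  -0.84713158] [-0.07208185  0.47478371 -0.00159581] [  7.17656586  26.79001983 -51.70208074  97.09949831  38.76702687
  52.67450424  41.07850918]
```

```bash
python3 -m pendant '[[[-3,-15,0,-0.4,2.5,0,10],[-7,-40,0,-0.9,4.9,0,10],[-11,-70,0,-1.3,7.4,0,10],[-15,-100,0,-1.7,9.8,0,10],[-19,-130,0,-2.2,12.3,0,10],[-23,-160,0,-2.6,14.8,0,10],[-27,-190,0,-3,17.2,0,10],[-30,-220,0,-3.5,19.7,0,10]]]'
python3 -m pendant '[[[-3,-35,0,0,0,0,10],[-6,-70,0,0,0,0,10],[-9,-105,0,0,0,0,10],[-12,-140,0,0,0,-1,10],[-15,-175,0,0,0,-2,10],[-18,-210,0,0,0,-3,10],[-21,-245,0,0,0,-4,10],[-24,-275,0,0,0,-4,10]]]'
python3 -m pendant '[[[-1,-25,0,0,0,0,10],[-1,-45,-10,0,0,0,10],[-1,-58,-25,0,0,0,10],[-1,-62,-45,0,0,0,10],[-1,-63,-65,0,0,0,10],[-1,-63,-80,0,0,0,10],[-1,-63,-85,0,0,0,10],[-1,-63,-85,0,0,0,10]]]'
python3 -m pendant '[[[0,0,0,0,0,0,10],[0,0,0,0,0,0,10],[0,0,0,0,0,0,10],[0,0,0,0,0,0,10]]]'
python3 - <<'E'
from h import *
from m import rect
s=sensors.get_state();print(s['wrist_force'],s['q'],s['qd'])
f=grab('scene');cv2.imwrite('pics/s7.png',f['frame'])
P=pts(f)
rect(P,'batten',270,370,160,250,.084,.1)
K,E=f['K'],f['extrinsics']
rect(P,'bar',180,330,190,330,.11,.16)
f=grab('top');P=pts(f)
rect(P,'batten',318,355,140,255,.08,.1)
rect(P,'bar top',370,475,120,270,.135,.153)
E
```

```text
t: 14.33
ee_pos: [0.6008, 0.06, 0.2556]
eef_rot: [180.0, -0.2, -170.2]
wrist_force: [0.6, -0.7, -1.4]
finger_gap: 0.0233
t: 15.0
ee_pos: [0.5768, -0.2162, 0.2553]
eef_rot: [-180.0, -0.1, -174.4]
wrist_force: [0.2, 0.0, -1.2]
finger_gap: 0.023
t: 15.67
ee_pos: [0.576, -0.275, 0.1684]
eef_rot: [179.8, -0.2, -174.1]
wrist_force: [0.1, 0.3, -1.7]
finger_gap: 0.0227
t: 16.0
ee_pos: [0.5776, -0.2764, 0.1718]
eef_rot: [-179.9, 0.1, -174.3]
wrist_force: [-0.6, -0.3, -1.7]
finger_gap: 0.0231
[-0.58828225 -0.253458   -1.69713325] [ 55.326681    35.37257432 -49.54116006  94.54647667  29.40903339
  63.85967838  93.45934701] [0.16083854 0.07881638 0.15301662 0.18900639 0.01671626 0.02620673
 0.03496454]
batten c [578.4 -15.4] size [ 43.6 232.8] yaw -6.7 z 91.0 967
bar c [ 512.  -452.3] size [55. 79.] yaw -57.6 z 133.7 364
batten c [577.7 -15.7] size [ 39.9 231.4] yaw -6.8 z 90.9 1202
bar top c [ 477.4 -274.1] size [21.3  2.3] yaw 9.6 z 150.2 10
```

View pics/s7.png

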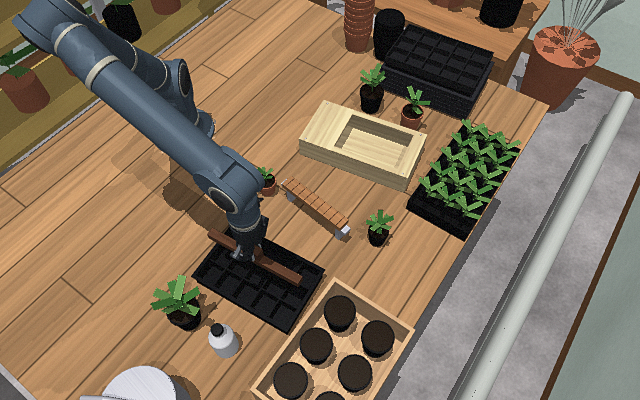

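The picture shows the bar held level over the tray from (210,235) to (297,278), the box empty, the batten on the ledge, and all pots and the bottle standing. One numeric check of the bar before handing in:

```bash
python3 - <<'E'
from h import *
for n in('scene','top'):
    P=pts(load(n));m=(P[...,2]>.135)&(P[...,2]<.18)&(np.abs(P[...,1]+.276)<.035)&(abs(P[...,0]-.575)<.17)
    q=P[m];t=q[(abs(q[:,0]-.577)>.06)]
    print(n,len(t),t.min(0),t.max(0),np.polyfit(t[:,0],t[:,1],1),np.polyfit(t[:,0],t[:,2],1))
E
python3 -m pendant '[[[0,0,0,0,0,0,10],[0,0,0,0,0,0,10],[0,0,0,0,0,0,10]]]'
```

```text
scene 689 [ 0.43463642 -0.30167305  0.14319922] [ 0.71609531 -0.25153503  0.17432612] [ 0.09833194 -0.33533758] [-0.00312323  0.16662676]
top 653 [ 0.434268   -0.30112736  0.14344904] [ 0.71366031 -0.25072816  0.17427994] [ 0.09841275 -0.33086576] [-0.00083672  0.16571131]
t: 16.35
ee_pos: [0.5769, -0.2766, 0.1708]
eef_rot: [-180.0, 0.0, -174.3]
wrist_force: [-0.1, -0.3, -1.6]
finger_gap: 0.0232
```

Bar centre is about (575,−277) with yaw 5.6°, level and around 93 mm above the tray rim, against the tray's (574,−276) and 5.7°. Handing in.

```bash
python3 -c "
from plant import job
print(job.job_done())"
```

```text
the job is handed in; nothing more can be done
None
```

The job is handed in after about 16 s of robot time. The batten is on the ledge and the arm is holding the tamping bar over the tray. The hand-in reports no verdict, so these are my own last checks:

- **Batten:** it lies flat on the ledge and is let go. Its top is at 91 mm (so its underside is at about 71 mm), it is within 1 mm of the ledge's centre, and its yaw is −6.8° against the ledge's −7.1°.
- **Bar:** I slid it back about 35 mm, tilted it 20° far end first and drew it out. It is now gripped (opening 23 mm) and level within 0.2°. Its centre is at about (575, −277) mm with yaw 5.6°, against the tray's (574, −276) mm and 5.7°. Its underside is at about 142 mm, clear of everything.
- **Pots and bottle:** all were standing in the last picture.

**Disagreements:**
- The two cameras differed by 3 to 5 mm on the positions of the box and the bar.
- The fingers came down about 7 mm off the measured block centre sideways. This caused no trouble, because the jaws closed properly on the block.
- One check for the held bar caught the wrong object or too few points. I measured it again, and both cameras then agreed.

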